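Make up two microscope part kits

ROBOT

A 6-joint arm with a two-finger parallel gripper is mounted at the origin on the work surface. World frame = base frame: x ahead of the robot, y to its left, z up, the work surface at z = 0. Lengths are in m, angles in rad, forces in N, time in s.
With the tool pointing down it reaches from about 0.3 to 0.875 m from the base axis. Payload 6.4 kg.
Tool frame: the origin (TCP) lies at the very end of the fingers, on their centre line; the grasp point (between the pads) lies 19 mm behind it; z points along the fingers, y is the line along which they close (so a half turn about z gives the same grasp; the last joint's range is limited). The gripper opens to 85 mm and grips with 20 to 120 N. Pads are 22 mm wide; open, the fingers measure 114 mm over their backs; the gripper's body (76 mm by 85 mm) begins 54 mm behind the grasp point. The pads swing forward as they close: fully open they stand 13 mm farther back than shut.
Start: joints at [-1.534, 0.181, 1.607, -0, 1.354, -0.206], TCP at [0.138, -0.558, 0.231] pointing down, gripper open.
Joint ranges: [-2.99, 2.99], [-0.89, 2.07], [0.3, 2.58], [-1.14, 4.28], [0, 2.63], [-3.12, 3.12]. Speed limits (rad/s): [2.57, 2.57, 3.01, 3.14, 3.14, 3.14].

INTERFACE

Orientations are given as a unit quaternion [w, x, y, z].
In Python, from bench import ctrl, camera, calibration, order, outline_of gives the robot as it stands.
- The arm moves only by the tool move_arm, never from a script. Its argument "series" is a list that holds one entry, the list of rows, each a list of 5 numbers: the opening, from 0 (shut) to 1 (fully open), then the shift along the tool's x, y, z in mm, then the turn about the tool's z in rad. A call has exactly 10 rows; each row is the pose to reach, as a shift and turn from the pose commanded when the call began, along the tool's axes at that moment; what a row does not reach only later rows make up. A row lasts 1/12 s, in which the tool goes at most 41.7 mm and 7.16 degrees, less where a joint would pass 70% of its speed; a pose out of reach is approached as far as the arm can. A call with a gripper value outside its range is refused whole. The fingers move at their own pace and stop on an object; the grip force is fixed at half the most. Time passes only in rows, so rows that repeat a pose let the fingers close, or fill a call up. It gives the time, the measured TCP pose, the force, the opening and the grip force at its end, in the units of the state.
- ctrl.get_obs(): the state, without advancing time (a new reading comes with each control period).
- camera(name): name is "scene" or "top" or "wrist"; returns (picture, depth): 420x560x3 uint8, blue, green, red; 420x560 float32, m along the optical axis (not along the pixel's ray), 0 where there is no reading.
- calibration(name): a dict with "intrinsics" (3x3 intrinsics, pixels), "k1" (the pictures are not rectified: a ray, as slopes to the right and down, at radius r is drawn at 1 + k1 r^2 times it, then the intrinsics apply), "rvec" (rotation vector, rad) and "tvec" (3), from world to camera coordinates, as OpenCV has them. Camera axes: x right, y down, z forward; pixel columns grow to the right and rows downward; lengths in m; the calibration is good to about 2 mm. A picture is of the moment at which its call begins: read the wrist's pose just before it. calibration takes no time and is no camera call; for the wrist camera it gives the pose at the moment of the call.
- order.hand_in(): hands the job in; it is judged then, once.
Trained networks look in the newest picture that a camera, given by its name, has taken for a name from the list of things; names that differ only in an ending like _2 or _b are one class to them, and where a whole thing is asked for, a point or a joint stands for the part that bears it (a point fixed in the world has none). Each returns a list of dicts, best first, with "conf" (0 to 1); they miss things now and then, are a little off and sometimes report something else, mostly with a low value. They report only what shows in the picture. A call takes as long as a camera call. They do not tell look-alikes from the thing itself.
- outline_of(target, camera): "region" (420x560 bool, what is visible of it) and "bbox" ([centre column, centre row, width, height] in pixels, round what is visible of it).
The state is a dict: "time_s": time; "q": joint angles; "dq": joint speeds; "joint_efforts": joint torques, N m; "eef_pos": TCP position; "eef_rot": TCP orientation; "wrist_force": force on the tool from outside, world axes, zero at the start; "torque": the same for the moment, N m; "opening": opening from 0.0 (shut) to 1.0 (fully open); "grasp_force": force on a finger pad.
Only numpy, scipy, OpenCV 4.12 (cv2) and the standard library are available. Lean on these libraries where they do the work, as an engineer would, in place of code of your own. Each camera call takes 0.05 s, during which the arm holds its last target. There are 200 camera calls.

TASK

Make up two kits from the stock on the inspection bench. The oblong tray gets the tall lens barrel and the spacer ring, the square tray gets the short lens barrel and the hitch clip: one part to each pocket, lying flat on the tray's floor, the barrels standing upright. The ring is locked on its spindle, so first pull the clip sideways out of the cross-drilled pin by its loop while the ring stays on, then lift the ring off; leave the spool-shaped part where it stands.

Things in the scene. Friction and masses are not known exactly. Their poses are not given: they have to be found in the camera images.
- oblong_tray: Fixed low steel tray, 100 x 212 mm, long side along its y. Origin at the centre of its underside, z up. Floor top at z = 3 mm; rim and one divider 3 mm thick, tops at z = 10 mm. The divider on the line y = 0 makes two pockets, each 94 (x) x 101 mm (y), centred at y = +53 and -53 mm. Either part may have either pocket.
- square_tray: Fixed low steel tray, 180 x 180 mm. Origin at the centre of its underside, z up. Floor top at z = 3 mm; rim and one divider 3 mm thick, tops at z = 10 mm. The divider on the line y = 0 makes two pockets, each 174 (x) x 85.5 mm (y), centred at y = +44 and -44 mm. Either part may have either pocket.
- spindle: Fixed spindle: base disc 60 mm across, 10 mm high, with an upright steel pin 14 mm across, top at z = 54 mm. Origin at the centre of the underside, z up. A cross hole 5.6 mm wide runs through the pin along y, from z = 34.5 to 42 mm. The ring sits round the pin; the clip is pushed through the hole above it, parallel to the spindle's y, its loop on the +y side.
- ring: Loose aluminium spacer ring, 50 mm outside, 17 mm bore, 26 mm high, 0.1 kg. Origin at the centre of its underside, z along its axis. At the start it sits on the spindle's base, its underside 10 mm above the table, locked by the clip; with the clip out it lifts straight up, clear of the pin after 44 mm.
- clip: Loose rigid hitch clip of 4 mm steel wire, lying level, 22 x 84 mm, 0.03 kg. Origin in the wire's mid-plane, on the straight leg's line; z normal to the clip. Leg on x = 0 from its tip at y = -42 mm; bowed leg at x = 11 to 15; loop x = -2 to 20, y = 17 to 42. At the start 38 mm above the table, lying on the ring, pin axis at y = -16; slides out freely along its +y, clear after 33 mm.
- clip_loop (a point): Centre of the clip's loop head, where to pinch it across its 22 mm width (fingers closing along the clip's x): at x = 9, y = 24 mm in the clip's frame, on the wire's centre plane.
- tall_barrel: Loose dark steel lens barrel, the tall one, standing upright: 34 mm across up to 42 mm, then tapering to a 22 mm nose with a glass top, 62 mm high in all, about 0.2 kg. Origin at the centre of its underside, z up.
- short_barrel: Loose dark steel lens barrel, the short one, standing upright: foot flange 44 mm across and 10 mm high, then 34 mm across up to its glass top at 38 mm, about 0.15 kg. Origin at the centre of its underside, z up.
- spool: Loose dark steel spool-shaped part standing upright: two flanges 46 mm across joined by a 20 mm neck, 50 mm high. Not wanted: it stays where it is. Origin at the centre of its underside, z up.
Things that resemble listed ones, but are neither listed nor needed, are in the scene too. What is shaped like the clip but green or orange is not meant.

How it is judged:
On the way:
1. the clip is out of the pin while the ring is still on the spindle (horizontal distance between clip and spindle above 0.05 m and horizontal distance between ring and spindle below 0.008 m and z of ring in the frame of spindle below 0.02 m), for 0.1 s.
At the end, for the whole second after the job is handed in: The ring and the tall barrel rest flat on the floor of the oblong tray, one in each pocket; the clip and the short barrel rest flat on the floor of the square tray, one in each pocket; both barrels are upright (within 0.1 rad), everything is at rest and the spool is within 30 mm of where it stood (z of ring in the frame of oblong_tray between 0 and 0.036 m and x of ring in the frame of oblong_tray between -0.045 and 0.045 m and angle between the z axis of each of ring, tall_barrel and the z axis of oblong_tray, either way round below 0.1 rad and linear speed of each of ring, tall_barrel, clip, short_barrel below 0.02 m/s and z of tall_barrel in the frame of oblong_tray between 0 and 0.008 m and x of tall_barrel in the frame of oblong_tray between -0.045 and 0.045 m and z of clip in the frame of square_tray between 0 and 0.01 m and x of clip in the frame of square_tray between -0.085 and 0.085 m and angle between the z axis of each of clip, short_barrel and the z axis of square_tray, either way round below 0.1 rad and z of short_barrel in the frame of square_tray between 0 and 0.008 m and x of short_barrel in the frame of square_tray between -0.085 and 0.085 m and ((y of ring in the frame of oblong_tray between 0.012 and 0.1 m and y of tall_barrel in the frame of oblong_tray between -0.1 and -0.012 m) or (y of ring in the frame of oblong_tray between -0.1 and -0.012 m and y of tall_barrel in the frame of oblong_tray between 0.012 and 0.1 m)) and ((y of clip in the frame of square_tray between 0.003 and 0.085 m and y of short_barrel in the frame of square_tray between -0.085 and -0.003 m) or (y of clip in the frame of square_tray between -0.085 and -0.003 m and y of short_barrel in the frame of square_tray between 0.003 and 0.085 m)) and angle between each of tall_barrel, short_barrel's own z axis and vertical below 0.1 rad and distance of spool from where it was at the start of the episode below 0.03 m); the robot touches nothing.
It fails at once if the spool-shaped part is moved more than 30 mm from its place (distance of spool from where it was at the start of the episode above 0.03 m).
It also fails if it takes over 106 s, if anything falls off the work surface, if the arm or the gripper's body presses on something with over 40 N, if the wrist force passes 120 N, or if a joint passes its speed limit or range.

## Working session

There is one attempt and no reset: what is moved stays moved. The work goes in short steps, Python scripts to look and compute and a tool call to move; the robot and the scene stay as the last step left them, time stands still between calls to the robot, and variables do not carry over. Pictures are saved under pics/ and viewed, at most 14 in all, crops included, and the job is handed in when it is done.

Besides the shell and the picture viewer there is one more tool, called after "Emit:" by a JSON object that holds its "name" and its "arguments". move_arm: Moves the arm, as the interface text tells. Its arguments: {"type":"object","properties":{"series":{"type":"array","items":{"type":"array","items":{"type":"array","items":{"type":"number"}}}}},"required":["series"]}

```bash
ls; mkdir -p pics; cat > h.py <<'E'
import numpy as np, cv2
from bench import ctrl, camera, calibration, order, outline_of
def cal(n):
    c=calibration(n); R=cv2.Rodrigues(np.array(c["rvec"],float))[0]
    return np.array(c["intrinsics"]),c["k1"],R,np.array(c["tvec"],float).ravel()
def rays(n,uv,c=None):
    K,k1,R,t=c or cal(n); uv=np.atleast_2d(uv).astype(float)
    d=np.c_[(uv[:,0]-K[0,2])/K[0,0],(uv[:,1]-K[1,2])/K[1,1]]; s=d.copy()
    for _ in range(20): s=d/(1+k1*(s**2).sum(1,keepdims=True))
    return np.c_[s,np.ones(len(s))]
def dep(n,uv,z,c=None):   # pixel + depth -> world
    K,k1,R,t=c=c or cal(n); return (rays(n,uv,c)*np.atleast_1d(z)[:,None]-t)@R
def plane(n,uv,h,c=None): # pixel on plane z=h
    K,k1,R,t=c=c or cal(n); o=-R.T@t; d=rays(n,uv,c)@R
    return o+d*((h-o[2])/d[:,2])[:,None]
def proj(n,P,c=None):
    K,k1,R,t=c or cal(n); p=np.atleast_2d(P)@R.T+t; s=p[:,:2]/p[:,2:]
    s=s*(1+k1*(s**2).sum(1,keepdims=True)); return s*[K[0,0],K[1,1]]+K[:2,2]
def pts(n,mask,depth,c=None):
    v,u=np.where(mask&(depth>0)); return dep(n,np.c_[u,v],depth[v,u],c)
E
python3 - <<'E'
from h import *
o=ctrl.get_obs(); print(o['time_s'],o['eef_pos'],o['eef_rot'])
for n in ["top","scene"]:
    p,d=camera(n); cv2.imwrite(f"pics/{n}0.png",p)
    K,k1,R,t=cal(n); print(n,-R.T@t)
    for k in ["oblong_tray","square_tray","spindle","ring","clip","tall_barrel","short_barrel","spool"]:
        for r in outline_of(k,n)[:3]:
            P=pts(n,r["region"],d); 
            if len(P): print(k,round(r["conf"],2),np.round(r["bbox"]),len(P),np.round(np.median(P,0),3),np.round(np.percentile(P,2,0),3),np.round(np.percentile(P,98,0),3))
E
```

```text
pics
0.0 [ 0.13823136 -0.55754782  0.2303654 ] [-8.94252600e-04  9.92641629e-01  1.21085873e-01  9.16391811e-05]
top [ 0.41932957 -0.02369067  1.13127127]
oblong_tray 0.68 [366. 146.  90.  55.] 3627 [ 0.65  -0.208  0.003] [ 0.597 -0.309 -0.002] [ 0.701 -0.105  0.012]
square_tray 0.92 [201. 145.  76.  74.] 5498 [0.644 0.187 0.003] [ 0.556  0.101 -0.001] [0.731 0.275 0.012]
spindle 0.72 [386. 226.  23.  19.] 68 [ 0.45  -0.254  0.011] [ 0.43  -0.276  0.003] [ 0.471 -0.242  0.056]
ring 0.81 [392. 226.  23.  24.] 325 [ 0.45  -0.268  0.035] [ 0.429 -0.294  0.01 ] [ 0.475 -0.247  0.042]
clip 0.66 [336. 278.  17.  32.] 129 [ 0.324 -0.145  0.003] [ 0.289 -0.164 -0.001] [ 0.361 -0.127  0.008]
clip 0.51 [390. 222.  15.   7.] 38 [ 0.463 -0.27   0.038] [ 0.459 -0.283  0.032] [ 0.467 -0.254  0.043]
clip 0.51 [386. 228.  19.  23.] 63 [ 0.45  -0.253  0.011] [ 0.427 -0.273  0.004] [ 0.474 -0.242  0.056]
tall_barrel 0.7 [238. 224.  16.  13.] 197 [0.453 0.087 0.046] [ 0.438  0.074 -0.001] [0.47  0.105 0.065]
short_barrel 0.54 [177. 215.  25.  20.] 277 [0.468 0.233 0.036] [0.449 0.218 0.002] [0.488 0.25
[... 1048 characters left out ...]
 0.531 -0.361  0.004] [ 0.511 -0.401 -0.   ] [ 0.552 -0.327  0.007]
clip 0.63 [155. 283.  32.  39.] 208 [ 0.458 -0.25   0.04 ] [ 0.442 -0.292  0.037] [ 0.469 -0.215  0.043]
clip 0.48 [126. 253.  17.  21.] 40 [ 0.336 -0.262  0.005] [ 0.324 -0.281  0.001] [ 0.374 -0.258  0.007]
tall_barrel 0.91 [303. 181.  14.  30.] 386 [0.46  0.084 0.045] [0.441 0.075 0.008] [0.47  0.102 0.065]
tall_barrel 0.31 [148. 292.  37.  33.] 522 [ 0.464 -0.272  0.036] [ 0.429 -0.293  0.013] [ 0.477 -0.25   0.04 ]
short_barrel 0.8 [356. 153.  22.  23.] 354 [0.474 0.229 0.031] [0.454 0.218 0.004] [0.487 0.251 0.042]
spool 0.89 [231. 227.  28.  33.] 732 [ 0.454 -0.089  0.05 ] [ 0.426 -0.107  0.002] [ 0.47  -0.062  0.053]
```

```bash
python3 - <<'E'
import cv2
a=cv2.imread("pics/top0.png")[100:320,130:430]; cv2.imwrite("pics/t1.png",cv2.resize(a,None,fx=2.6,fy=2.6,interpolation=2))
a=cv2.imread("pics/scene0.png")[120:400,80:480]; cv2.imwrite("pics/s1.png",cv2.resize(a,None,fx=2,fy=2,interpolation=2))
E
```

```text
(no output)
```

View pics/t1.png

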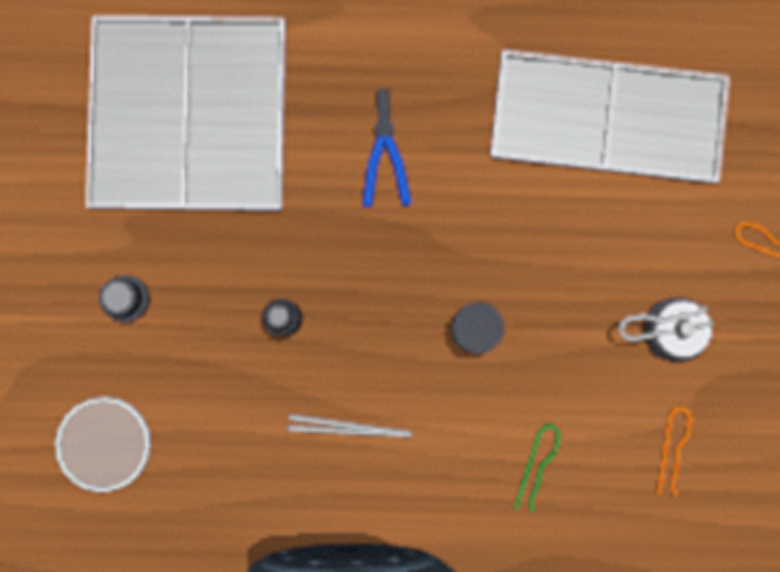

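View pics/s1.png

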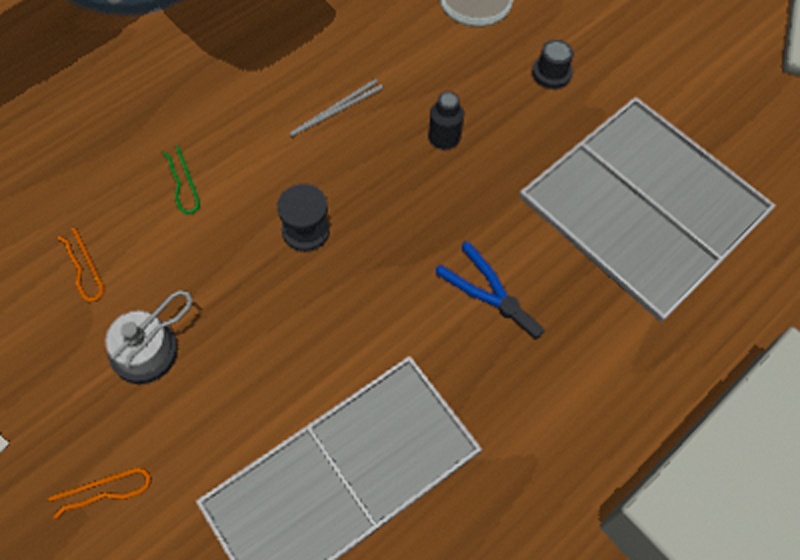

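The top view (crop) shows the grey clip's loop at (636,327), with the ring and pin at about (682,328). The short barrel is at (123,298), the tall barrel at (281,318) and the spool at (476,327). Both trays are clear, and the dividers are visible. The scene view agrees. The green and orange clips are decoys.

```bash
cat >> h.py <<'E'
def shift(x,y,z,a=None):
    """world target TCP, tool-x yaw a -> shift mm, turn"""
    from scipy.spatial.transform import Rotation as Ro
    o=ctrl.get_obs(); q=np.array(o['eef_rot']); R=Ro.from_quat(q[[1,2,3,0]]).as_matrix()
    a0=np.arctan2(R[1,0],R[0,0]); p=np.array(o['eef_pos'])
    s=R.T@(np.array([x,y,z])-p)*1000
    return np.round(s,1), round(float((a0-(a0 if a is None else a)+np.pi)%(2*np.pi)-np.pi),3), round(float(a0),3)
E
python3 - <<'E'
from h import *
for n in ["top","scene"]:
    p,d=camera(n)
    for k in ["oblong_tray","square_tray"]:
        r=outline_of(k,n)[0]; P=pts(n,r["region"],d); P=P[np.abs(P[:,2]-.006)<.008]
        print(n,k,[np.round(v,3) for v in cv2.minAreaRect(P[:,:2].astype(np.float32))])
    for k,h in [("tall_barrel",.058),("short_barrel",.036),("spool",.047)]:
        r=outline_of(k,n)[0]; P=pts(n,r["region"],d); P=P[P[:,2]>h]
        print(n,k,np.round((P.min(0)+P.max(0))/2,3),len(P))
K,k1,R,t=cal("wrist"); print("wrist cam",-R.T@t,R[2],R[0]);print(shift(.45,-.25,.2))
print(ctrl.get_obs()['q'],ctrl.get_obs()['time_s'])
E
```

```text
Traceback (most recent call last):
IndexError: list index out of range
```

```bash
python3 - <<'E'
from h import *
for n in ["top","scene"]:
    p,d=camera(n)
    for k in ["oblong_tray","square_tray"]:
      for r in outline_of(k,n)[:1]:
        P=pts(n,r["region"],d); P=P[np.abs(P[:,2]-.006)<.008]
        print(n,k,[np.round(v,3) for v in cv2.minAreaRect(P[:,:2].astype(np.float32))])
    for k,h in [("tall_barrel",.058),("short_barrel",.036),("spool",.047)]:
      for r in outline_of(k,n)[:1]:
        P=pts(n,r["region"],d); P=P[P[:,2]>h]
        if len(P): print(n,k,np.round((P.min(0)+P.max(0))/2,3),len(P))
K,k1,R,t=cal("wrist"); print("wrist cam",-R.T@t,R[2],R[0]);print(shift(.46,-.23,.2,np.pi/2))
print(ctrl.get_obs()['q'],ctrl.get_obs()['time_s'])
E
```

```text
top oblong_tray [array([ 0.651, -0.208]), array([0.214, 0.104]), np.float64(84.562)]
top square_tray [array([0.644, 0.189]), array([0.181, 0.18 ]), np.float64(0.803)]
top spool [ 0.448 -0.086  0.051] 253
scene oblong_tray [array([ 0.65 , -0.207]), array([0.213, 0.102]), np.float64(84.726)]
scene square_tray [array([0.642, 0.189]), array([0.185, 0.182]), np.float64(0.697)]
scene tall_barrel [0.454 0.091 0.063] 92
scene short_barrel [0.468 0.238 0.04 ] 161
scene spool [ 0.449 -0.086  0.051] 425
wrist cam [ 0.21500245 -0.5376979   0.37340414] [-0.2980866  -0.07437775 -0.95163666] [ 2.40783912e-01 -9.70578651e-01  4.36087896e-04]
(array([ 391.2, -241.1,   31.3]), -1.328, 0.243)
[-1.53427430e+00  1.80782585e-01  1.60701681e+00 -1.65480160e-05
  1.35381288e+00 -2.06340955e-01] 1.6
```

Emit:
{"name": "move_arm", "arguments": {"series": [[[0.6,35,-22,3,-0.12],[0.6,70,-44,6,-0.24],[0.6,105,-66,10,-0.36],[0.6,140,-88,14,-0.48],[0.6,175,-110,18,-0.6],[0.6,210,-132,22,-0.72],[0.6,245,-154,26,-0.84],[0.6,280,-176,30,-0.96],[0.6,315,-198,35,-1.08],[0.6,350,-220,40,-1.2]]]}}

```text
time_s: 2.43
eef_pos: [0.4263, -0.2589, 0.1915]
eef_rot: [0.001, 0.749, 0.663, 0.0]
wrist_force: [1.1, -1.8, 0.3]
opening: 0.601
grasp_force: 0.0
```

```bash
python3 - <<'E'
from h import *
print(shift(.46,-.23,.17,np.pi/2)); print(ctrl.get_obs()['time_s'],ctrl.get_obs()['opening'])
E
```

```text
(array([32.8, 29.9, 21.5]), -0.122, 1.449)
2.4333 0.6009134492199367
```

Emit:
{"name": "move_arm", "arguments": {"series": [[[0.6,16,15,10,-0.06],[0.6,33,30,22,-0.12],[0.6,33,30,22,-0.12],[0.6,33,30,22,-0.12],[0.6,33,30,22,-0.12],[0.6,33,30,22,-0.12],[0.6,33,30,22,-0.12],[0.6,33,30,22,-0.12],[0.6,33,30,22,-0.12],[0.6,33,30,22,-0.12]]]}}

```text
time_s: 3.27
eef_pos: [0.4589, -0.2321, 0.1695]
eef_rot: [0.0, 0.71, 0.704, 0.0]
wrist_force: [-0.9, -0.5, 0.4]
opening: 0.601
grasp_force: 0.0
```

```bash
python3 - <<'E'
from h import *
c=cal("wrist"); p,d=camera("wrist"); cv2.imwrite("pics/w1.png",p)
print(ctrl.get_obs()['eef_pos'])
np.savez("w1.npz",d=d,p=p,K=c[0],k1=c[1],R=c[2],t=c[3])
for k in ["clip","ring","spindle"]:
    for r in outline_of(k,"wrist")[:2]:
        P=pts("wrist",r["region"],d,c); print(k,r["conf"],np.round(r["bbox"]),len(P),np.round(np.median(P,0),3),np.round(np.percentile(P,2,0),3),np.round(np.percentile(P,98,0),3))
E
```

```text
[ 0.45891443 -0.23191444  0.16947755]
clip 0.85 [148. 115.  80.  42.] 761 [ 0.327 -0.146  0.003] [ 0.288 -0.166 -0.001] [ 0.362 -0.128  0.005]
ring 0.36 [280. 222.  35.  79.] 556 [ 0.458 -0.243  0.039] [ 0.442 -0.293  0.   ] [ 0.471 -0.215  0.041]
```

View pics/w1.png

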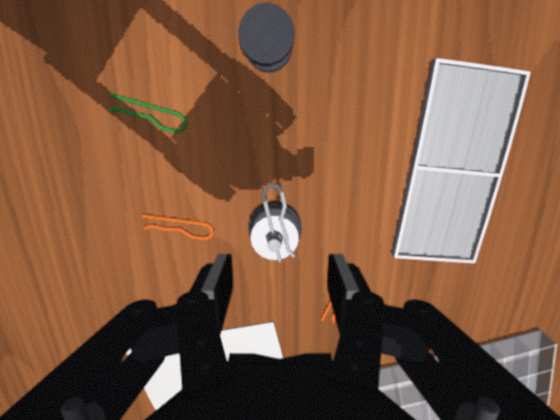

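The picture shows the clip loop top at (272,183), the pin at (274,242) and the ring around it. The clip lies along +y with a slight yaw. Next I'll fit its model at z = 38 mm.

```bash
cat > fit.py <<'E'
from h import *
w=np.load("w1.npz"); c=(w["K"],float(w["k1"]),w["R"],w["t"]); d=w["d"]; p=w["p"]
m=np.zeros(d.shape,bool); m[170:275,240:315]=1
P=pts("wrist",m,d,c)
L=P[(P[:,2]>.0375)&(P[:,2]<.045)]; top=P[P[:,2]>.049]
print("pin top",np.round((top.min(0)+top.max(0))/2,4),np.round(np.ptp(top,axis=0),4),len(top))
rg=P[(P[:,2]>.034)&(P[:,2]<.0375)]; print("ring",np.round(cv2.minEnclosingCircle(rg[:,:2].astype(np.float32)),4) if 0 else cv2.minEnclosingCircle(rg[:,:2].astype(np.float32)))
h=L[np.hypot(*(L[:,:2]-top[:,:2].mean(0)).T)>.028]
rc=cv2.minAreaRect(h[:,:2].astype(np.float32)); print("loop",rc,len(h),np.median(h[:,2]))
for y in np.arange(-.3,-.2,.006):
    s=L[abs(L[:,1]-y)<.003]; 
    if len(s): print(round(y,3),np.round(np.unique(np.round(s[:,0],3)),3))
a=cv2.resize(p[165:285,225:325],None,fx=5,fy=5,interpolation=2); cv2.imwrite("pics/w1c.png",a)
E
python3 fit.py
```

```text
pin top [ 0.4529 -0.2723  0.0523] [0.0128 0.0143 0.006 ] 164
ring ((0.45168572664260864, -0.25574958324432373), 0.04106993228197098)
loop ((0.4580084979534149, -0.25369012355804443), (0.02186696045100689, 0.08027857542037964), 11.845498085021973) 272 0.03921895281476692
-0.294 [0.456 0.457 0.458 0.459 0.46  0.471 0.472 0.474]
-0.288 [0.455 0.456 0.457 0.458 0.466 0.467 0.468 0.469 0.47  0.471 0.472 0.473
 0.474]
-0.282 [0.446 0.464 0.465 0.466 0.467 0.468 0.469]
-0.276 [0.46  0.464 0.465 0.466 0.467]
-0.27 [0.445 0.446 0.447 0.448 0.449 0.45  0.453 0.456 0.457 0.458 0.459 0.46
 0.463 0.464 0.465 0.466 0.467]
-0.264 [0.449 0.45  0.451 0.452 0.453 0.455 0.456 0.457 0.458 0.461 0.462 0.463
 0.464 0.465 0.473]
-0.258 [0.448 0.449 0.45  0.451 0.459 0.46  0.461 0.462 0.463]
-0.252 [0.446 0.447 0.448 0.449 0.45  0.458 0.459 0.46  0.461 0.462]
-0.246 [0.446 0.447 0.448 0.449 0.45  0.458 0.459 0.46  0.461 0.462 0.463]
-0.24 [0.444 0.445 0.446 0.447 0.448 0.46  0.461 0.462 0.463 0.464]
-0.234 [0.443 0.444 0.445 0.446 0.447 0.462 0.463 0.464 0.465]
-0.228 [0.441 0.442 0.443 0.444 0.445 0.46  0.461 0.462 0.463 0.464]
-0.222 [0.442 0.443 0.444 0.445 0.446 0.447 0.457 0.458 0.459 0.46  0.461 0.462
 0.463]
-0.216 [0.443 0.444 0.445 0.446 0.447 0.448 0.449 0.45  0.451 0.452 0.453 0.454
 0.455 0.456 0.457 0.458 0.459 0.46 ]
```

View pics/w1c.png

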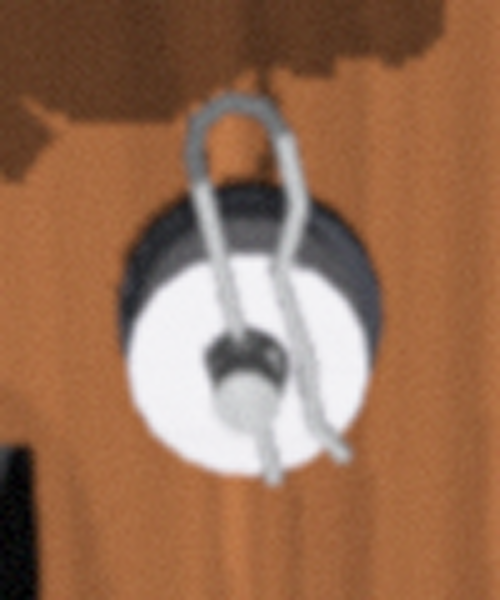

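The crop confirms the geometry. The straight leg goes through the pin at about 12° yaw (clip +y = (-0.21, 0.98)), and the bowed leg is on the +x side. The loop centre comes out near (0.453, -0.230).

```bash
python3 - <<'E'
from h import *
print(shift(.4528,-.2284,.07,1.78),shift(.4528,-.2284,.030,1.78))
E
```

```text
(array([ 3.2, -6.3, 99.3]), -0.217, 1.563) (array([  3.2,  -6.3, 139.3]), -0.217, 1.563)
```

Emit:
{"name": "move_arm", "arguments": {"series": [[[0.6,3,-6,25,-0.11],[0.6,3,-6,55,-0.217],[0.6,3,-6,85,-0.217],[0.6,3,-6,105,-0.217],[0.6,3,-6,120,-0.217],[0.6,3,-6,130,-0.217],[0.6,3,-6,139,-0.217],[0.6,3,-6,139,-0.217],[0.6,3,-6,139,-0.217],[0.6,3,-6,139,-0.217]]]}}

```text
time_s: 4.3
eef_pos: [0.4538, -0.2291, 0.0312]
eef_rot: [0.001, 0.629, 0.777, -0.0]
wrist_force: [-0.1, 0.3, -0.3]
opening: 0.597
grasp_force: 0.0
```

```bash
python3 - <<'E'
from h import *
print(shift(.4528,-.2284,.030,1.78))
p,d=camera("wrist"); cv2.imwrite("pics/w2.png",p[100:400,130:430])
E
```

```text
(array([ 0.9, -0.8,  1.2]), -0.0, 1.78)
```

View pics/w2.png

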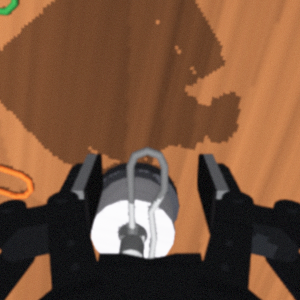

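The loop, at crop (148,165), is centred between the pads at about 98 and 202. I'll close now.

Emit:
{"name": "move_arm", "arguments": {"series": [[[0.4,0,0,0,0],[0.3,0,0,0,0],[0.2,0,0,0,0],[0.1,0,0,0,0],[0.1,0,0,0,0],[0.1,0,0,0,0],[0.1,0,0,0,0],[0.1,0,0,0,0],[0.1,0,0,0,0],[0.1,0,0,0,0]]]}}

```text
time_s: 5.18
eef_pos: [0.4534, -0.2287, 0.0306]
eef_rot: [0.0, 0.629, 0.777, 0.0]
wrist_force: [1.5, 0.0, 4.6]
opening: 0.219
grasp_force: 58.7
```

Emit:
{"name": "move_arm", "arguments": {"series": [[[0.1,4,0,0,0],[0.1,10,0,0,0],[0.1,18,0,0,0],[0.1,27,0,0,0],[0.1,36,0,0,0],[0.1,45,0,0,0],[0.1,54,0,0,0],[0.1,63,0,0,0],[0.1,70,0,0,0],[0.1,70,0,0,0]]]}}

```text
time_s: 6.02
eef_pos: [0.4376, -0.158, 0.0298]
eef_rot: [-0.001, 0.629, 0.777, 0.0]
wrist_force: [-0.2, 0.2, -1.1]
opening: 0.222
grasp_force: 58.6
```

```bash
python3 - <<'E'
from h import *
p,d=camera("wrist"); a=p[60:400,80:480]; p2,_=camera("scene"); b=p2[180:400,80:340]
b=cv2.resize(b,(402,340)); cv2.imwrite("pics/w3.png",np.hstack([a,b]))
o=ctrl.get_obs(); print(o['opening'],o['grasp_force'],o['wrist_force'])
# square tray: centre (.643,.189) yaw .013 ; clip pocket -y : (.643,.145), align clip y with tray +x or -x
for a in (0.013,): print(shift(.643,.145,.13,a))
E
```

```text
0.21347889440523585 58.59497722238302 [-0.00436506  0.5427289   0.08128763]
(array([255.5, 263.4, -99.7]), 1.768, 1.781)
```

View pics/w3.png

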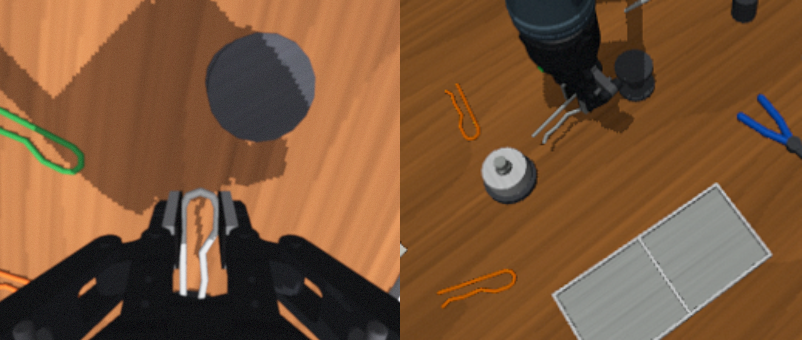

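The clip is out of the pin and the ring is still on the spindle. The gripper is near the spool, so I'll rise first and then carry the clip to the square tray.

Emit:
{"name": "move_arm", "arguments": {"series": [[[0.1,0,0,-40,0],[0.1,0,0,-80,0],[0.1,10,12,-90,0.11],[0.1,35,42,-90,0.23],[0.1,60,72,-90,0.35],[0.1,85,102,-90,0.47],[0.1,110,132,-90,0.59],[0.1,135,162,-90,0.71],[0.1,160,192,-90,0.83],[0.1,185,222,-90,0.95]]]}}

```text
time_s: 6.95
eef_pos: [0.6146, 0.063, 0.1203]
eef_rot: [0.0, 0.909, 0.417, 0.0]
wrist_force: [0.7, -0.6, -0.3]
opening: 0.217
grasp_force: 58.7
```

```bash
python3 - <<'E'
from h import *
print(shift(.67,.145,.06,0.013))
E
```

```text
(array([ 98.3, -11.6,  60.3]), 0.846, 0.859)
```

Emit:
{"name": "move_arm", "arguments": {"series": [[[0.1,14,-2,0,0.12],[0.1,28,-4,0,0.24],[0.1,42,-6,0,0.36],[0.1,56,-7,0,0.48],[0.1,70,-8,10,0.6],[0.1,84,-10,20,0.72],[0.1,98,-11,40,0.846],[0.1,98,-12,60,0.846],[0.1,98,-12,75,0.846],[0.1,98,-12,75,0.846]]]}}

```text
time_s: 7.78
eef_pos: [0.6647, 0.1437, 0.0406]
eef_rot: [0.0, 1.0, 0.01, -0.004]
wrist_force: [-2.1, -0.5, -1.7]
opening: 0.221
grasp_force: 58.8
```

```bash
python3 - <<'E'
from h import *
print(shift(.67,.145,.005,0.013))
E
```

```text
(array([ 5.6, -1.2, 35.5]), 0.008, 0.021)
```

Emit:
{"name": "move_arm", "arguments": {"series": [[[0.1,3,0,5,0],[0.1,3,0,12,0],[0.1,3,0,20,0],[0.1,3,0,28,0],[0.1,3,0,34,0],[0.1,3,0,37,0],[0.1,3,0,37,0],[0.1,3,0,37,0],[0.1,3,0,37,0],[0.1,3,0,37,0]]]}}

```text
time_s: 8.62
eef_pos: [0.6711, 0.1444, 0.0089]
eef_rot: [-0.0, 1.0, 0.01, 0.001]
wrist_force: [-0.5, 0.8, 0.1]
opening: 0.219
grasp_force: 58.7
```

Emit:
{"name": "move_arm", "arguments": {"series": [[[0.1,0,0,2,0],[0.1,0,0,4,0],[0.1,0,0,4,0],[0.1,0,0,4,0],[0.28,0,0,4,0],[0.36,0,0,4,0],[0.4,0,0,4,0],[0.4,0,0,4,0],[0.45,0,0,-20,0],[0.5,0,0,-60,0]]]}}

```text
time_s: 9.45
eef_pos: [0.6662, 0.144, 0.0631]
eef_rot: [0.0, 1.0, 0.01, -0.005]
wrist_force: [-0.5, 1.0, 0.9]
opening: 0.5
grasp_force: 0.0
```

```bash
python3 - <<'E'
from h import *
o=ctrl.get_obs(); print(o['eef_pos'],o['opening'])
print(shift(.453,-.2723,.15,1.57))
E
```

```text
[0.66624933 0.14402179 0.06314465] 0.4997631052202735
(array([-222.3,  412.1,  -84.4]), -1.55, 0.02)
```

Emit:
{"name": "move_arm", "arguments": {"series": [[[0.7,-20,-10,-30,0],[0.7,-50,-30,-60,0],[0.7,-85,-50,-75,0],[0.7,-120,-70,-80,0],[0.7,-155,-90,-80,0],[0.7,-185,-92,-80,0],[0.7,-198,-93,-80,0],[0.7,-198,-93,-80,0],[0.7,-198,-93,-80,0],[0.7,-198,-93,-80,0]]]}}

```text
time_s: 10.28
eef_pos: [0.4722, 0.2333, 0.1489]
eef_rot: [-0.0, 1.0, 0.01, 0.001]
wrist_force: [-0.2, -0.3, 0.9]
opening: 0.702
grasp_force: 0.0
```

```bash
python3 - <<'E'
from h import *
c=cal("wrist"); p,d=camera("wrist"); p2,_=camera("scene")
cv2.imwrite("pics/w4.png",np.hstack([cv2.resize(p,(480,360)),cv2.resize(p2[130:310,310:470],(320,360))]))
for r in outline_of("short_barrel","wrist")[:2]:
    P=pts("wrist",r["region"],d,c); Q=P[P[:,2]>.033]; print(r["conf"],r["bbox"],len(Q),(Q.min(0)+Q.max(0))/2,np.ptp(Q,axis=0))
for r in outline_of("clip","scene")[:3]: print(r["conf"],r["bbox"])
print(ctrl.get_obs()['eef_pos'],shift(.468,.238,.014))
E
```

```text
0.86 [274.8, 204.2, 45.8, 45.3] 1026 [0.46935859 0.23751157 0.03685792] [0.03294539 0.03234951 0.00749736]
0.56 [120.8, 250.1, 22.3, 27.3]
0.52 [129.1, 366.6, 48.6, 23.1]
0.48 [389.9, 230.0, 30.4, 30.4]
[0.47187049 0.2329619  0.1482166 ] (array([ -3.8,  -5.1, 134.2]), 0.0, 0.019)
```

View pics/w4.png

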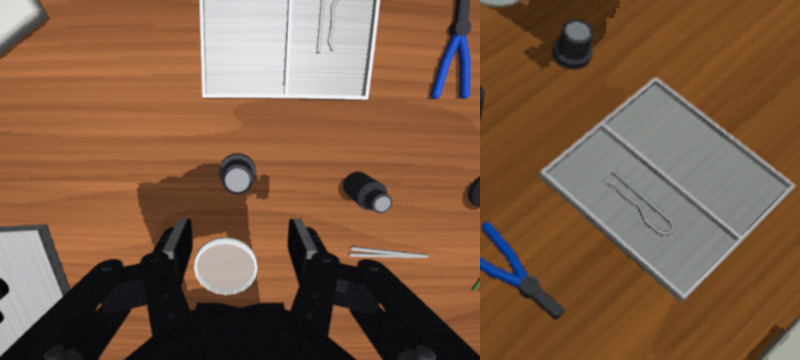

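The clip lies flat in the −y pocket (scene crop around (640,205)). The short barrel is at (0.469, 0.2375) and the area around it is clear.

Emit:
{"name": "move_arm", "arguments": {"series": [[[0.7,-3,-5,30,0],[0.7,-3,-5,65,0],[0.7,-3,-5,95,0],[0.7,-3,-5,115,0],[0.7,-3,-5,128,0],[0.7,-3,-5,134,0],[0.7,-3,-5,134,0],[0.3,-3,-5,134,0],[0.2,-3,-5,134,0],[0.2,-3,-5,134,0]]]}}

```text
time_s: 11.32
eef_pos: [0.4692, 0.2386, 0.0159]
eef_rot: [-0.0, 1.0, 0.01, 0.001]
wrist_force: [-0.0, -0.3, -0.1]
opening: 0.376
grasp_force: 59.6
```

Emit:
{"name": "move_arm", "arguments": {"series": [[[0.2,0,0,0,0],[0.2,0,0,0,0],[0.2,0,0,0,0],[0.2,0,0,0,0],[0.2,0,0,0,0],[0.2,0,0,-10,0],[0.2,0,0,-25,0],[0.2,0,0,-40,0],[0.2,0,0,-40,0],[0.2,0,0,-40,0]]]}}

```text
time_s: 12.15
eef_pos: [0.4683, 0.2385, 0.0552]
eef_rot: [-0.0, 1.0, 0.01, 0.001]
wrist_force: [-0.1, -0.2, -1.8]
opening: 0.377
grasp_force: 59.7
```

```bash
python3 - <<'E'
from h import *
print(shift(.65,.235,.04),shift(.65,.235,.018))
p,d=camera("wrist");p2,_=camera("scene"); cv2.imwrite("pics/w5.png",np.hstack([cv2.resize(p,(480,360)),cv2.resize(p2[100:280,280:440],(320,360))]))
E
```

```text
(array([181.5,   7.1,  15.6]), 0.0, 0.02) (array([181.5,   7.2,  37.6]), 0.0, 0.02)
```

View pics/w5.png

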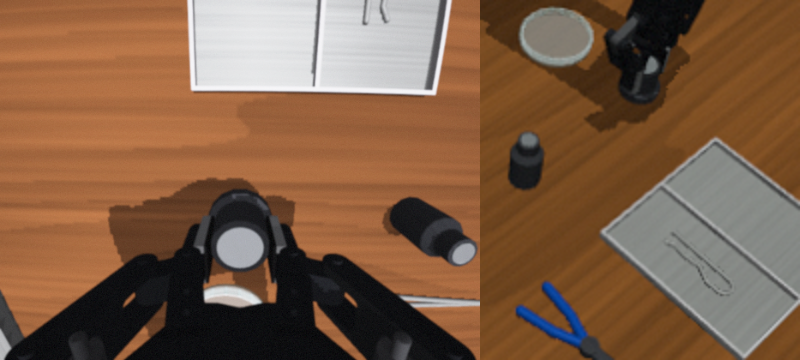

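The short barrel is held upright. I'll place it in the +y pocket.

Emit:
{"name": "move_arm", "arguments": {"series": [[[0.2,15,1,0,0],[0.2,45,2,0,0],[0.2,75,3,0,0],[0.2,105,4,0,0],[0.2,135,5,0,0],[0.2,160,6,0,0],[0.2,175,7,0,0],[0.2,181,7,0,0],[0.2,181,7,10,0],[0.2,181,7,20,0]]]}}

```text
time_s: 13.08
eef_pos: [0.6479, 0.2349, 0.0329]
eef_rot: [0.0, 1.0, 0.01, -0.001]
wrist_force: [-0.4, -0.3, -2.1]
opening: 0.372
grasp_force: 59.7
```

Emit:
{"name": "move_arm", "arguments": {"series": [[[0.2,0,0,4,0],[0.2,0,0,8,0],[0.2,0,0,12,0],[0.2,0,0,14,0],[0.2,0,0,15,0],[0.2,0,0,15,0],[0.2,0,0,15,0],[0.2,0,0,15,0],[0.2,0,0,15,0],[0.2,0,0,15,0]]]}}

```text
time_s: 13.92
eef_pos: [0.6491, 0.2349, 0.0196]
eef_rot: [-0.0, 1.0, 0.01, 0.0]
wrist_force: [0.3, -0.4, -1.2]
opening: 0.375
grasp_force: 59.7
```

Emit:
{"name": "move_arm", "arguments": {"series": [[[0.45,0,0,1,0],[0.55,0,0,1,0],[0.55,0,0,1,0],[0.55,0,0,1,0],[0.55,0,0,-20,0],[0.55,0,0,-60,0],[0.6,-5,3,-100,0],[0.7,-35,25,-130,0],[0.7,-65,47,-130,0],[0.7,-95,69,-130,0]]]}}

```text
time_s: 14.75
eef_pos: [0.5562, 0.1636, 0.1527]
eef_rot: [-0.0, 1.0, 0.01, 0.003]
wrist_force: [0.8, -0.6, -0.1]
opening: 0.703
grasp_force: 0.0
```

Emit:
{"name": "move_arm", "arguments": {"series": [[[0.7,-30,22,0,0],[0.7,-60,44,0,0],[0.7,-85,62,0,0],[0.7,-97,72,0,0],[0.7,-99,74,0,0],[0.7,-99,74,0,0],[0.7,-99,74,0,0],[0.7,-99,74,0,0],[0.7,-99,74,0,0],[0.7,-99,74,0,0]]]}}

```text
time_s: 15.58
eef_pos: [0.4583, 0.0885, 0.1492]
eef_rot: [-0.0, 1.0, 0.01, -0.0]
wrist_force: [-0.1, -0.1, -0.8]
opening: 0.696
grasp_force: 0.0
```

```bash
python3 - <<'E'
from h import *
c=cal("wrist"); p,d=camera("wrist")
for r in outline_of("tall_barrel","wrist")[:2]:
    P=pts("wrist",r["region"],d,c); Q=P[P[:,2]>.057]; print(r["conf"],np.round(r["bbox"]),len(Q),(Q.min(0)+Q.max(0))/2,np.ptp(Q,axis=0))
p2,_=camera("scene"); cv2.imwrite("pics/w6.png",np.hstack([cv2.resize(p,(480,360)),cv2.resize(p2[130:310,310:470],(320,360))]))
print(ctrl.get_obs()['eef_pos'],shift(.454,.091,.010))
E
```

```text
0.91 [280. 208.  39.  47.] 505 [0.45509322 0.09002614 0.06059277] [0.02084141 0.02108506 0.00657847]Traceback (most recent call last):
  File "<stdin>", line 4, in <module>
    return umr_minimum(a, axis, None, out, keepdims, initial, where)
ValueError: zero-size array to reduction operation minimum which has no identity
```

Emit:
{"name": "move_arm", "arguments": {"series": [[[0.7,-4,-2,30,0],[0.7,-4,-2,65,0],[0.7,-4,-2,95,0],[0.7,-4,-2,118,0],[0.7,-4,-2,132,0],[0.7,-4,-2,139,0],[0.7,-4,-2,139,0],[0.3,-4,-2,139,0],[0.2,-4,-2,139,0],[0.2,-4,-2,139,0]]]}}

```text
time_s: 16.52
eef_pos: [0.4552, 0.0899, 0.0118]
eef_rot: [0.0, 1.0, 0.01, 0.001]
wrist_force: [0.2, -0.8, 1.7]
opening: 0.381
grasp_force: 59.6
```

Emit:
{"name": "move_arm", "arguments": {"series": [[[0.2,0,0,0,0],[0.2,0,0,0,0],[0.2,0,0,0,0],[0.2,0,0,0,0],[0.2,0,0,0,0],[0.2,0,0,-15,0],[0.2,0,0,-40,0],[0.2,0,0,-80,0],[0.2,0,0,-80,0],[0.2,0,0,-80,0]]]}}

```text
time_s: 17.35
eef_pos: [0.4557, 0.0899, 0.0928]
eef_rot: [0.0, 1.0, 0.01, 0.003]
wrist_force: [-0.3, 0.4, -2.6]
opening: 0.381
grasp_force: 59.9
```

```bash
python3 - <<'E'
from h import *
print(ctrl.get_obs()['eef_rot'])
yaw=np.deg2rad(-5.3); ty=np.array([-np.sin(yaw),np.cos(yaw)]); C=np.array([.6505,-.2075])
A=C+.053*ty; B=C-.053*ty; print(A,B)
print(shift(*A,.09),shift(*A,.0145))
p,d=camera("wrist");p2,_=camera("scene"); cv2.imwrite("pics/w6.png",np.hstack([cv2.resize(p,(480,360)),cv2.resize(p2[110:290,280:440],(320,360))]))
E
```

```text
[1.91682266e-04 9.99945793e-01 9.98623627e-03 2.94112977e-03]
[ 0.65539564 -0.15472659] [ 0.64560436 -0.26027341]
(array([194.7, 248.6,   4.1]), 0.0, 0.02) (array([194.3, 248.6,  79.6]), 0.0, 0.02)
```

View pics/w6.png

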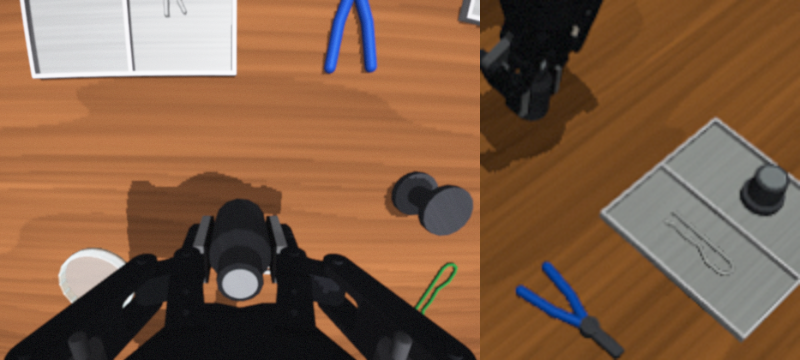

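The tall barrel is held upright and the short barrel stands in its pocket. Next the tall barrel goes to the oblong tray's +y pocket at (0.655, -0.155).

Emit:
{"name": "move_arm", "arguments": {"series": [[[0.2,12,15,0,0],[0.2,36,46,0,0],[0.2,60,77,0,0],[0.2,84,108,0,0],[0.2,108,139,0,0],[0.2,132,170,0,0],[0.2,156,200,0,0],[0.2,178,228,0,0],[0.2,190,243,0,0],[0.2,195,248,0,0]]]}}

```text
time_s: 18.28
eef_pos: [0.6537, -0.1569, 0.0875]
eef_rot: [-0.0, 1.0, 0.009, -0.001]
wrist_force: [-0.4, -0.1, -2.4]
opening: 0.379
grasp_force: 60.1
```

Emit:
{"name": "move_arm", "arguments": {"series": [[[0.2,0,0,10,0],[0.2,0,0,30,0],[0.2,0,0,48,0],[0.2,0,0,58,0],[0.2,0,0,65,0],[0.2,0,0,69,0],[0.2,0,0,71,0],[0.2,0,0,71,0],[0.2,0,0,71,0],[0.2,0,0,71,0]]]}}

```text
time_s: 19.12
eef_pos: [0.6543, -0.1544, 0.0204]
eef_rot: [0.0, 1.0, 0.01, 0.001]
wrist_force: [0.2, 0.5, -2.2]
opening: 0.378
grasp_force: 60.1
```

```bash
python3 - <<'E'
from h import *
print(shift(.6554,-.1547,.0153))
E
```

```text
(array([1. , 0.3, 5.1]), 0.0, 0.02)
```

Emit:
{"name": "move_arm", "arguments": {"series": [[[0.2,0,0,2,0],[0.2,0,0,4,0],[0.2,0,0,5,0],[0.2,0,0,5,0],[0.2,0,0,5,0],[0.4,0,0,5,0],[0.5,0,0,5,0],[0.55,0,0,5,0],[0.55,0,0,5,0],[0.55,0,0,0,0]]]}}

```text
time_s: 19.95
eef_pos: [0.6528, -0.1538, 0.0183]
eef_rot: [-0.0, 1.0, 0.01, -0.001]
wrist_force: [0.3, 0.4, 0.5]
opening: 0.548
grasp_force: 0.0
```

Emit:
{"name": "move_arm", "arguments": {"series": [[[0.55,0,0,-20,0],[0.6,0,0,-55,0],[0.6,0,0,-95,0],[0.75,-10,6,-125,0],[0.8,-44,26,-125,0],[0.8,-78,46,-125,0],[0.8,-112,66,-125,0],[0.8,-146,86,-125,0],[0.8,-178,105,-125,0],[0.8,-201,118,-125,0]]]}}

```text
time_s: 20.78
eef_pos: [0.4526, -0.2773, 0.1448]
eef_rot: [0.0, 1.0, 0.009, -0.0]
wrist_force: [0.9, -0.1, 0.4]
opening: 0.8
grasp_force: 0.0
```

Emit:
{"name": "move_arm", "arguments": {"series": [[[0.8,0,0,0,0],[0.8,0,0,0,0],[0.8,0,0,0,0],[0.8,0,0,0,0],[0.8,0,0,0,0],[0.8,0,0,0,0],[0.8,0,0,0,0],[0.8,0,0,0,0],[0.8,0,0,0,0],[0.8,0,0,0,0]]]}}

```text
time_s: 21.62
eef_pos: [0.4551, -0.2759, 0.1442]
eef_rot: [-0.0, 1.0, 0.01, -0.0]
wrist_force: [0.1, 0.6, 0.5]
opening: 0.799
grasp_force: 0.0
```

```bash
python3 - <<'E'
from h import *
c=cal("wrist"); p,d=camera("wrist")
q=proj("wrist",[.453,-.2723,.036],c)[0]; print(q)
m=np.zeros(d.shape,bool); u,v=int(q[0]),int(q[1]); m[v-45:v+45,u-45:u+45]=1
P=pts("wrist",m,d,c); R=P[(P[:,2]>.033)&(P[:,2]<.039)]; T=P[P[:,2]>.05]
R=R[np.hypot(*(R[:,:2]-[.453,-.2723]).T)<.04]
print("ring",cv2.minEnclosingCircle(R[:,:2].astype(np.float32)),len(R),"pin",T.mean(0),len(T))
print(ctrl.get_obs()['eef_pos'],shift(.453,-.2723,.012))
p2,_=camera("scene"); cv2.imwrite("pics/w7.png",np.hstack([cv2.resize(p,(480,360)),cv2.resize(p2[190:420,80:330],(320,360))]))
E
```

```text
[277.15896337 209.51658788]
ring ((0.45318397879600525, -0.2721947431564331), 0.024978946894407272) 1889 pin [ 0.45356772 -0.2721419   0.05351459] 206
[ 0.45503145 -0.27598709  0.14425301] (array([ -1.9,  -3.7, 132.3]), 0.0, 0.02)
```

View pics/w7.png

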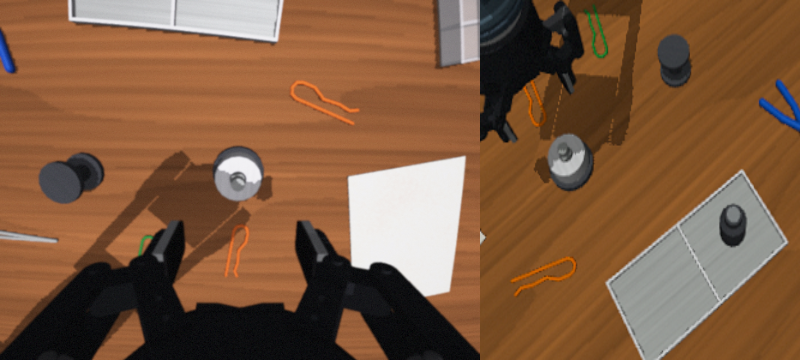

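The ring is on the spindle at (0.453, -0.272), and the tall barrel stands in the oblong tray. I'll descend and grip the ring.

Emit:
{"name": "move_arm", "arguments": {"series": [[[0.8,-2,-4,30,0],[0.8,-2,-4,65,0],[0.8,-2,-4,95,0],[0.8,-2,-4,112,0],[0.8,-2,-4,123,0],[0.8,-2,-4,129,0],[0.8,-2,-4,130,0],[0.8,-2,-4,130,0],[0.6,-2,-4,130,0],[0.4,-2,-4,130,0]]]}}

```text
time_s: 22.55
eef_pos: [0.454, -0.2732, 0.0162]
eef_rot: [0.001, 1.0, 0.01, 0.001]
wrist_force: [-1.0, 0.9, 3.8]
opening: 0.562
grasp_force: 61.2
```

Emit:
{"name": "move_arm", "arguments": {"series": [[[0.4,0,0,0,0],[0.4,0,0,0,0],[0.4,0,0,0,0],[0.4,0,0,0,0],[0.4,0,0,0,0],[0.4,0,0,0,0],[0.4,0,0,0,0],[0.4,0,0,0,0],[0.4,0,0,0,0],[0.4,0,0,0,0]]]}}

```text
time_s: 23.38
eef_pos: [0.454, -0.2733, 0.0163]
eef_rot: [0.001, 1.0, 0.01, 0.001]
wrist_force: [-1.1, 0.0, 5.1]
opening: 0.564
grasp_force: 62.2
```

Emit:
{"name": "move_arm", "arguments": {"series": [[[0.4,0,0,-3,0],[0.4,0,0,-8,0],[0.4,0,0,-15,0],[0.4,0,0,-24,0],[0.4,0,0,-34,0],[0.4,0,0,-44,0],[0.4,0,0,-56,0],[0.4,0,0,-70,0],[0.4,0,0,-80,0],[0.4,0,0,-80,0]]]}}

```text
time_s: 24.22
eef_pos: [0.4541, -0.273, 0.0972]
eef_rot: [0.001, 1.0, 0.01, 0.001]
wrist_force: [-0.1, -1.0, 0.4]
opening: 0.561
grasp_force: 63.6
```

```bash
python3 - <<'E'
from h import *
print(shift(.6456,-.2603,.045,-.09),shift(.6456,-.2603,.010,-.09))
p,d=camera("wrist");p2,_=camera("scene"); cv2.imwrite("pics/w8.png",np.hstack([cv2.resize(p,(480,360)),cv2.resize(p2[190:420,80:330],(320,360))]))
E
```

```text
(array([191.6,  -9. ,  52.7]), 0.11, 0.02) (array([191.5,  -9.1,  87.7]), 0.11, 0.02)
```

View pics/w8.png

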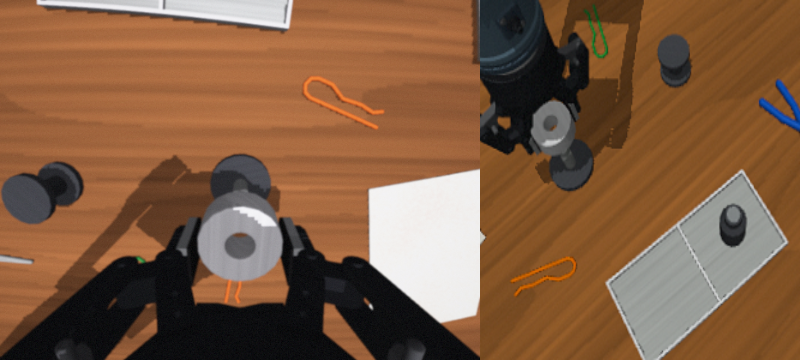

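The ring is off the spindle and held level. I'll carry it to the −y pocket.

Emit:
{"name": "move_arm", "arguments": {"series": [[[0.4,12,-1,0,0.03],[0.4,40,-2,0,0.07],[0.4,70,-3,0,0.11],[0.4,100,-5,0,0.11],[0.4,130,-6,0,0.11],[0.4,160,-8,0,0.11],[0.4,182,-9,0,0.11],[0.4,191,-9,10,0.11],[0.4,191,-9,30,0.11],[0.4,191,-9,50,0.11]]]}}

```text
time_s: 25.15
eef_pos: [0.6443, -0.2589, 0.043]
eef_rot: [-0.0, 0.999, -0.045, 0.0]
wrist_force: [-0.3, -0.0, -0.9]
opening: 0.559
grasp_force: 63.6
```

Emit:
{"name": "move_arm", "arguments": {"series": [[[0.4,0,0,10,0],[0.4,0,0,18,0],[0.4,0,0,25,0],[0.4,0,0,29,0],[0.4,0,0,32,0],[0.4,0,0,32,0],[0.4,0,0,32,0],[0.4,0,0,32,0],[0.4,0,0,32,0],[0.4,0,0,32,0]]]}}

```text
time_s: 25.98
eef_pos: [0.644, -0.2595, 0.013]
eef_rot: [0.0, 0.999, -0.045, 0.0]
wrist_force: [-0.5, 0.1, -0.8]
opening: 0.567
grasp_force: 63.6
```

```bash
python3 - <<'E'
from h import *
print(shift(.6456,-.2603,.0098,-.09))
E
```

```text
(array([1.6, 0.6, 3.2]), -0.0, -0.09)
```

Emit:
{"name": "move_arm", "arguments": {"series": [[[0.4,0,0,1,0],[0.4,0,0,2,0],[0.4,0,0,3,0],[0.4,0,0,3,0],[0.4,0,0,3,0],[0.6,0,0,3,0],[0.68,0,0,3,0],[0.72,0,0,3,0],[0.72,0,0,3,0],[0.72,0,0,0,0]]]}}

```text
time_s: 26.82
eef_pos: [0.6433, -0.2591, 0.0117]
eef_rot: [-0.0, 0.999, -0.045, -0.0]
wrist_force: [-0.2, -0.9, -0.1]
opening: 0.72
grasp_force: 0.0
```

Emit:
{"name": "move_arm", "arguments": {"series": [[[0.72,0,0,-10,0],[0.72,0,0,-30,0],[0.72,0,0,-60,0],[0.72,0,0,-95,0],[0.72,0,0,-130,0],[0.72,-35,0,-140,0],[0.72,-70,0,-140,0],[0.72,-105,0,-140,0],[0.72,-140,0,-140,0],[0.72,-160,0,-140,0]]]}}

```text
time_s: 27.65
eef_pos: [0.4815, -0.2441, 0.153]
eef_rot: [0.0, 0.999, -0.045, -0.0]
wrist_force: [0.3, -0.5, -0.9]
opening: 0.72
grasp_force: 0.0
```

```bash
python3 - <<'E'
from h import *
from scipy.spatial.transform import Rotation
p2,d=camera("scene"); cv2.imwrite("pics/w9.png",cv2.resize(p2[130:420,80:480],None,fx=2,fy=2))
for k in ["ring","tall_barrel","short_barrel","spool","clip"]:
  for r in outline_of(k,"scene")[:1]:
    P=pts("scene",r["region"],d); print(k,round(r["conf"],2),np.round(np.percentile(P,2,0),3),np.round(np.percentile(P,98,0),3))
print(ctrl.get_obs()['time_s'])
E
```

```text
ring 0.57 [ 0.621 -0.277  0.013] [ 0.666 -0.236  0.032]
tall_barrel 0.65 [ 0.642 -0.167  0.012] [ 0.669 -0.138  0.068]
short_barrel 0.64 [0.631 0.217 0.006] [0.667 0.249 0.044]
spool 0.61 [ 0.426 -0.107  0.001] [ 0.47  -0.065  0.054]
clip 0.74 [0.604 0.136 0.003] [0.677 0.16  0.011]
27.95
```

View pics/w9.png

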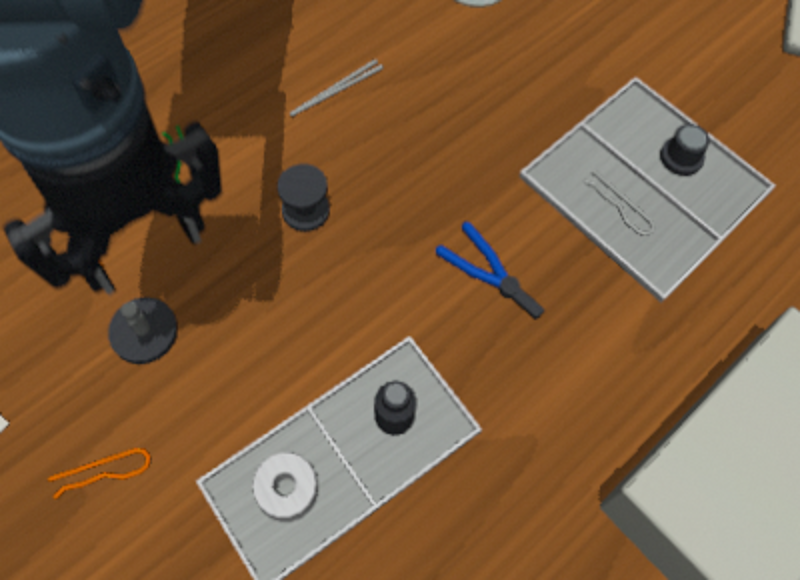

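All four parts are in their pockets: ring at (285,485), tall barrel at (395,408), clip at (620,205) and short barrel at (687,150). The spool hasn't moved and the robot touches nothing.

```bash
python3 -c "
from h import *
print(order.hand_in())"
```

```text
the job is handed in; nothing more can be done
None
```

Both kits are made up and the job is handed in at about 28 s of the 106 s allowed; the last picture showed all four parts flat in their own pockets and the spool in place, but the hand-in returned no verdict.

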